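# Clear the bench instrument under its push-latch cover

## Robot

A 6-joint arm with a two-finger parallel gripper is mounted at the origin on a cart in front of the work surface, level with it; the furniture and walls round the work are solid. World frame = base frame: x ahead of the robot, y to its left, z up, the work surface at z = 0. Lengths are in m, angles in degrees, forces in N, time in s.
With the tool pointing down it reaches from about 0.3 to 0.775 m from the base axis. Payload 14.6 kg.
Tool frame: the origin (TCP) lies at the very end of the fingers, on their centre line; the grasp point (between the pads) lies 19 mm behind it; z points along the fingers, y is the line along which they close (so a half turn about z gives the same grasp; the last joint's range is limited). The gripper opens to 85 mm and grips with 20 to 120 N. Pads are 22 mm wide; open, the fingers measure 114 mm over their backs; the gripper's body (76 mm by 85 mm) begins 54 mm behind the grasp point. The pads swing forward as they close: fully open they stand 13 mm farther back than shut.
Start: joints at [61.501, 17.183, 87.147, -0, 75.671, -3.816], TCP at [0.23, 0.5, 0.231] pointing down, gripper open.
Joint ranges: [-173.82, 173.82], [-45.26, 126.66], [13.44, 144.39], [-59.66, 239.66], [0, 175.72], [-146.38, 146.38]. Speed limits (degrees/s): [127.2, 127.2, 147.25, 180, 180, 180].

## Interface

Orientations are given as [roll, pitch, yaw] about the fixed x, y, z axes, in that order (R = Rz(yaw) Ry(pitch) Rx(roll)).
In Python, from rig import monitor, capture, calibration, manip gives the robot as it stands. The module is installed in compiled form; this text tells all that it offers.
- The arm moves only by the tool move_arm, never from a script. Its argument "motion" is a list of rows, each a list of 5 numbers: the opening, from -1 (shut) to 1 (fully open), then the shift along the world's x, y, z in cm, then the turn about the world's z in rad. In form: [[hand, tx, ty, tz, turn], ...]. A call has 1 to 5 rows; each row is the pose to reach, as a shift and turn from the pose commanded when the call began; what a row does not reach only later rows make up. A row lasts 1/12 s, in which the tool goes at most 41.7 mm and 7.16 degrees, less where a joint would pass 70% of its speed; a pose out of reach is approached as far as the arm can. A call with a gripper value outside its range is refused whole. The fingers move at their own pace and stop on an object; "newtons" is the grip in N (left out, the last holds). Time passes only in rows, so rows that repeat a pose let the fingers close. It gives the time, the measured TCP pose, the force, the opening and the grip force at its end, in the units of the state.
- monitor.sense(): the state, without advancing time (a new reading comes with each control period).
- capture(name): name is "scene" or "top" or "wrist"; returns the picture (384x512x3 uint8, blue, green, red); there is no depth.
- calibration(name): a dict with "mtx" (3x3 intrinsics, pixels), "dist_coeffs" ([k1, k2, p1, p2, k3] as OpenCV has them; the pictures are not rectified), "rvec" (rotation vector, rad) and "tvec" (3), from world to camera coordinates, as OpenCV has them; the wrist camera has in their place "mount" (4x4, takes a point from camera to tool coordinates, whose origin is the TCP and whose axes are the flange's). Camera axes: x right, y down, z forward; pixel columns grow to the right and rows downward; lengths in m; the calibration is good to about 2 mm. A picture is of the moment at which its call begins: read the wrist's pose just before it. calibration takes no time and is no camera call.
- manip.hand_in(): hands the job in; it is judged then, once.
The state is a dict: "time_s": time; "qpos": joint angles; "qd": joint speeds; "joint_torque": joint torques, N m; "position": TCP position; "eef_rot": TCP orientation; "ft_force": force on the tool from outside, world axes, zero at the start; "ft_torque": the same for the moment, N m; "finger_gap": finger opening in m; "finger_force": force on a finger pad.
Only numpy, scipy, OpenCV 4.12 (cv2) and the standard library are available. Lean on these libraries where they do the work, as an engineer would, in place of code of your own. Each camera call takes 0.05 s, during which the arm holds its last target. There are 200 camera calls.

## Task

Clear the low white bench instrument: press its closed push-latch cover near the front edge so that it pops open, press the larger of the two round keys underneath all the way down, then press the cover down again until it latches shut and stays shut. Use only the fingertips: do not grasp or lift anything, do not press the smaller key, and leave the bottle and the tube racks beside the instrument where they stand.

Things in the scene. Friction and masses are not known exactly. Their poses are not given: they have to be found in the camera images.
- instrument: low white box fixed to the bench, 176 (x) x 150 (y) x 50 mm high, walls' rim 50 mm above the bench; origin at the centre of its underside; its own -x side is the front, facing the robot, +x the back with the hinge. Inside is a deck 26 mm above the bench, open recess 151 x 130 mm
- cover (a joint): cover angle, rad: about 0.01 latched shut (level), 1.05 open (front edge up and back); sprung open with 2.5 N at the front edge, about 2 rad/s. Push-push latch: pressed down towards its stop at -0.085 (front edge 12 mm lower, 3 to 4 N there; three quarters of it suffices) and let go, it pops open by itself; swung from open down to that stop and let go, it stays latched
- cover_press (a point): point on the cover's top face, at its three ribs, midway across, 22 mm behind the front edge; moves with the cover (z out of the top face, x to the hinge). The cover is a grey plate, 122 mm wide, 6 mm thick with a 13 mm skirt, front edge 138 mm from the hinge axis; shut, its top face is 60 mm above the bench, 10 mm above the rim
- cover_hinge (a point): centre of the hinge axis, which runs along the instrument's y, 66 mm behind its centre and 55 mm above the bench (5 mm below the cover's top face); fixed to the instrument, with its axes
- key_large_top (a point): centre of the top of the larger round key, white, 30 mm in diameter, top 43 mm above the bench; under the cover near its front, 106 mm in front of the hinge axis and 31 mm to the left or the right of the middle (the other key is on the other side)
- key_large (a joint): travel of the larger key, m: 0 up, 0.006 fully down; springs back when let go; 1.5 N to start, 5 N fully down
- key_small_top (a point): centre of the top of the smaller round key, white, 16 mm in diameter, same height, 62 mm beside the larger; must not be pressed
- key_small (a joint): travel of the smaller key, m: 0 up, 0.006 fully down; same spring
- bottle: dropper bottle, 41 mm wide and 108 mm high, standing to the left of the instrument; origin at the centre of its underside; bystander, loose
- rack_w0: low cream-coloured five-place tube rack, 24 x 129 x 58 mm (long side is its y), on the right of the instrument; origin at the centre of its underside; bystander, loose
- rack_c0: grey five-place tube rack with tubes in it, 24 x 129 x 107 mm (long side is its y), on the right beyond the low rack; origin at the centre of its underside; bystander, loose

How it is judged:
By the outcome, as a careful person would: the job done as asked, in the order asked, and still so for the second after the job is handed in, with the robot touching nothing.
It also fails if it takes over 45 s, if anything falls off the work surface, if the arm or the gripper's body presses on something with over 40 N, if the wrist force passes 120 N, or if a joint passes its speed limit or range.

## Working session

There is one attempt and no reset: what is moved stays moved. The work goes in short steps, Python scripts to look and compute and a tool call to move; the robot and the scene stay as the last step left them, time stands still between calls to the robot, and variables do not carry over. Pictures are saved under pics/ and viewed, at most 10 in all, crops included, and the job is handed in when it is done.

Besides the shell and the picture viewer there is one more tool, called after "Call:" in YAML: its name, and indented under it one key for each argument. move_arm: Moves the arm, as the interface text tells. Its arguments: {"type":"object","properties":{"motion":{"type":"array","items":{"type":"array","items":{"type":"number"}}},"newtons":{"type":"number"}},"required":["motion"]}

```bash
mkdir -p pics; cat > h.py <<'E'
import numpy as np,cv2
from rig import monitor,capture,calibration,manip
def ray(name,uv,z):
    c=calibration(name);K=np.array(c["mtx"],float);d=np.array(c["dist_coeffs"],float)
    R=cv2.Rodrigues(np.array(c["rvec"],float))[0];t=np.array(c["tvec"],float).ravel()
    p=cv2.undistortPoints(np.array(uv,float).reshape(-1,1,2),K,d).reshape(-1,2)
    D=np.c_[p,np.ones(len(p))]@R; C=-R.T@t
    return C+D*((z-C[2])/D[:,2])[:,None]
E
python3 - <<'E'
from h import *
for n in("scene","top"):
    cv2.imwrite(f"pics/{n}0.png",cv2.resize(capture(n),(800,600),interpolation=cv2.INTER_CUBIC))
s=monitor.sense();print(s["position"],s["eef_rot"],s["ft_force"],s["finger_gap"],s["time_s"])
E
```

```text
[0.22956784 0.49955257 0.2307582 ] [-1.79938057e+02 -1.63545325e-03  1.55316829e+02] [-0.03320518  0.152679    0.06144901] 0.08552628502969982 0.1
```

View pics/top0.png

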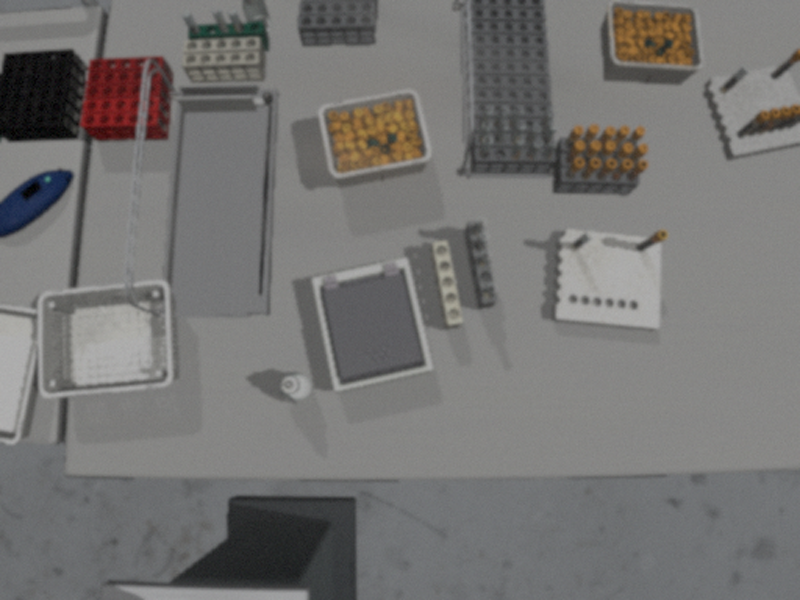

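View pics/scene0.png

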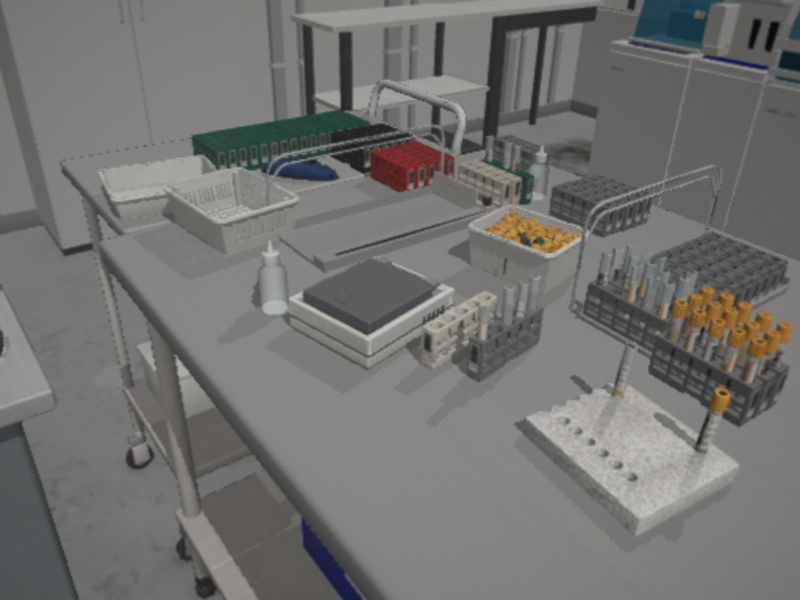

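The top view shows the instrument at about (372,323) of 800x600. Its hinge tabs are at the far side (330,282) and (390,268), and the ribs and front are near (380,355). The bottle is at (295,386), the low rack at (447,283) and the grey rack at (481,265).

```bash
python3 - <<'E'
from h import *
im=capture("top");g=cv2.cvtColor(im,cv2.COLOR_BGR2GRAY)
f=.64
roi=np.zeros_like(g);cv2.fillPoly(roi,[(np.array([[305,262],[410,250],[428,300],[442,375],[328,397]])*f).astype(int)],255)
print(g[207,230:285:4],g[150:260:5,240])
def largest(m):
    c,_=cv2.findContours(m,cv2.RETR_EXTERNAL,cv2.CHAIN_APPROX_NONE);return max(c,key=cv2.contourArea)[:,0]
for nm,m,z in(("white",(g>150),.05),("cover",(g<100),.06)):
    c=largest(cv2.morphologyEx(((m)&(roi>0)).astype(np.uint8)*255,cv2.MORPH_OPEN,np.ones((3,3))))
    P=ray("top",c,z)[:,:2]
    r=cv2.minAreaRect((P*1000).astype(np.float32));print(nm,r,cv2.boxPoints(r).round().tolist(),(np.array(c.min(0))/f,np.array(c.max(0))/f))
print("bottle top",ray("top",[[291*f,383*f]],.108),"rackw",ray("top",np.array([[440,245],[454,322]])*f,.058),"rackc",ray("top",np.array([[474,228],[487,302]])*f,.08))
cv2.imwrite("pics/crop.png",cv2.resize(im[150:265,180:330],(780,598),interpolation=cv2.INTER_CUBIC))
E
```

```text
[ 95  95  93  94  93  90  95  96  91 116 142  92  94  95] [126 129 131 132 164 123  91  92  93  94  93  92  93  95  95  91  93  93
  84 128 122 121]
white ((623.4736328125, -237.68226623535156), (11.333040237426758, 68.55177307128906), 12.328486442565918) [[611.0, -205.0], [625.0, -272.0], [636.0, -270.0], [622.0, -203.0]] (array([335.9375, 264.0625]), array([379.6875, 278.125 ]))
cover ((540.3823852539062, -258.3383483886719), (147.1626434326172, 127.25847625732422), 12.486617088317871) [[455.0, -212.0], [482.0, -336.0], [626.0, -305.0], [598.0, -180.0]] (array([321.875, 271.875]), array([421.875, 381.25 ]))
bottle top [[ 0.4540855  -0.15011177  0.108     ]] rackw [[ 0.66283707 -0.36148392  0.058     ]
 [ 0.54531319 -0.38052833  0.058     ]] rackc [[ 0.68310399 -0.41085002  0.08      ]
 [ 0.5714752  -0.42703841  0.08      ]]
```

View pics/crop.png

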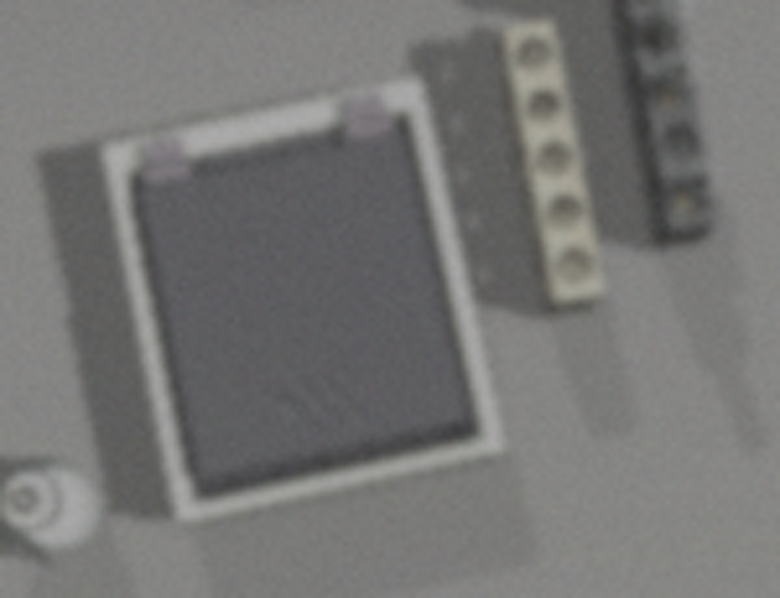

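The crop shows the rim's corners at crop pixels (104,146), (424,80), (504,452) and (178,521). The cover lies inside them, with its ribs near (325,400).

```bash
python3 - <<'E'
from h import *
def px(a): return np.array(a)/5.2+[180,150]
P=ray("top",px([[104,146],[424,80],[504,452],[178,521]]),.05)[:,:2]
print(P,[np.linalg.norm(P[i]-P[(i+1)%4]) for i in range(4)])
c=P.mean(0);v=(P[0]+P[1]-P[2]-P[3]);y=np.arctan2(v[1],v[0]);w=P[0]+P[3]-P[1]-P[2];y2=np.arctan2(-w[0],w[1])
print(c,np.degrees([y,y2]));y=(y+y2)/2
R=np.array([[np.cos(y),-np.sin(y)],[np.sin(y),np.cos(y)]])
for n,p in dict(hinge=(.066,0),press=(.066-.116,0),front=(-.072,0),keyL=(-.04,.031),keyR=(-.04,-.031)).items(): print(n,c+R@p)
print("ribs",ray("top",px([[325,400]]),.06), "coverctr from corners",ray("top",px([[135,175],[408,118],[480,430],[200,495]]),.06)[:,:2])
c=calibration("wrist");print(np.array(c["mount"]).round(3),np.array(c["mtx"]).round(0))
E
```

```text
[[ 0.61339249 -0.16887202]
 [ 0.64393909 -0.31413344]
 [ 0.47485598 -0.34864864]
 [ 0.44487613 -0.20486366]] [np.float64(0.14843845786566623), np.float64(0.17256997299898913), np.float64(0.1468772007121335), np.float64(0.17231703410121862)]
[ 0.54426592 -0.25912944] [11.79652559 11.82687611]
hinge [ 0.60886841 -0.2456195 ]
press [ 0.49532464 -0.26936423]
front [ 0.47379048 -0.27386755]
keyL [ 0.49876733 -0.23697368]
keyR [ 0.51145847 -0.29766087]
ribs [[ 0.49726438 -0.26968408  0.06      ]] coverctr from corners [[ 0.59799194 -0.18442965]
 [ 0.62392271 -0.30661178]
 [ 0.48392009 -0.33761172]
 [ 0.45586697 -0.21529207]]
[[ 0.    -0.962 -0.274  0.069]
 [ 1.     0.001 -0.001 -0.001]
 [ 0.002 -0.274  0.962 -0.145]
 [ 0.     0.     0.     1.   ]] [[335.   0. 256.]
 [  0. 335. 188.]
 [  0.   0.   1.]]
```

Two independent angle estimates agree: yaw is 11.8° and the centre is (0.544, -0.259). I'll press with the rear finger of the open gripper, with the closing line along the instrument's x. That keeps the gripper body in front of the swinging cover.

Call:
move_arm:
  motion:
    - [1, 1.1, -3.9, 0, -0.05]
    - [1, 2.2, -7.8, 0, -0.1]
    - [1, 3.3, -11.7, 0, -0.15]
    - [1, 4.4, -15.6, 0, -0.2]
    - [1, 5.4, -19.5, 0, -0.24]

```text
time_s: 0.57
position: [0.2836, 0.3029, 0.231]
eef_rot: [-180.0, 0.0, 141.4]
ft_force: [1.1, 1.4, 1.1]
finger_gap: 0.0854
finger_force: 0.0
```

Call:
move_arm:
  motion:
    - [1, 1.1, -3.9, 0, -0.05]
    - [1, 2.2, -7.8, 0, -0.1]
    - [1, 3.3, -11.7, 0, -0.15]
    - [1, 4.4, -15.6, 0, -0.2]
    - [1, 5.4, -19.5, 0, -0.24]

```text
time_s: 0.98
position: [0.3376, 0.1079, 0.2314]
eef_rot: [180.0, 0.0, 127.7]
ft_force: [1.5, 0.7, -0.1]
finger_gap: 0.0853
finger_force: 0.0
```

Call:
move_arm:
  motion:
    - [1, 1.1, -3.9, 0, -0.05]
    - [1, 2.2, -7.8, 0, -0.1]
    - [1, 3.3, -11.7, 0, -0.15]
    - [1, 4.4, -15.6, 0, -0.2]
    - [1, 5.4, -19.5, 0, -0.24]

```text
time_s: 1.4
position: [0.3916, -0.0875, 0.2314]
eef_rot: [180.0, 0.0, 113.9]
ft_force: [1.0, 1.3, 0.2]
finger_gap: 0.0851
finger_force: 0.0
```

Call:
move_arm:
  motion:
    - [1, 1.1, -3.9, 0, -0.05]
    - [1, 2.2, -7.8, 0, -0.1]
    - [1, 3.3, -11.7, 0, -0.15]
    - [1, 4.4, -15.6, 0, -0.2]
    - [1, 5.4, -19.5, 0, -0.22]

```text
time_s: 1.82
position: [0.4457, -0.2824, 0.231]
eef_rot: [-180.0, -0.0, 101.3]
ft_force: [0.3, 0.1, 0.2]
finger_gap: 0.0853
finger_force: 0.0
```

Call:
move_arm:
  motion:
    - [1, 0, 0.3, -4, 0.01]
    - [1, 0, 0.3, -8, 0.01]
    - [1, 0, 0.3, -12, 0.01]
    - [1, 0, 0.3, -15, 0.01]
    - [1, 0, 0.3, -15, 0.01]

```text
time_s: 2.23
position: [0.4431, -0.2755, 0.0756]
eef_rot: [-179.6, -0.4, 102.0]
ft_force: [-0.9, -0.3, -0.5]
finger_gap: 0.0854
finger_force: 0.0
```

```bash
python3 - <<'E'
from h import *
print(monitor.sense()["ft_force"])
a=capture("wrist");b=cv2.resize(capture("top")[120:300,120:360],(512,384),interpolation=cv2.INTER_CUBIC)
cv2.imwrite("pics/w1.png",cv2.resize(np.vstack([a,b]),(450,600)) if 0 else np.hstack([cv2.resize(a,(400,300)),cv2.resize(b,(400,300))]))
E
```

```text
[-0.94417898 -0.28506696 -0.53886332]
```

View pics/w1.png

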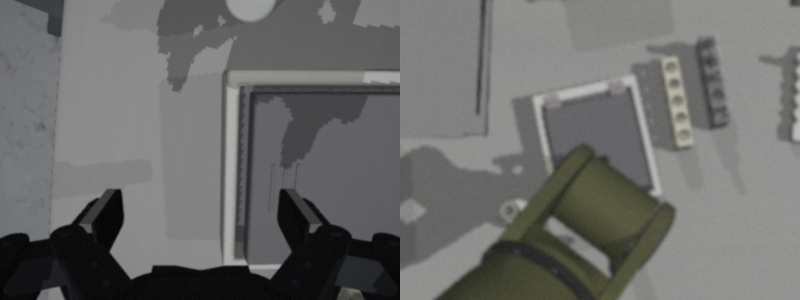

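The wrist view shows the right-hand (rear) finger over the ribs and the left finger clear in front of the box, with the bottle well away. Next I descend and press.

Call:
move_arm:
  motion:
    - [1, 0, 0, -1, 0]
    - [1, 0, 0, -1.8, 0]
    - [1, 0, 0, -2.2, 0]
    - [1, 0, 0, -2.5, 0]
    - [1, 0, 0, -2.5, 0]

```text
time_s: 2.75
position: [0.4456, -0.2772, 0.0561]
eef_rot: [-180.0, -0.0, 102.0]
ft_force: [-0.1, -0.4, -0.3]
finger_gap: 0.0856
finger_force: 0.0
```

Call:
move_arm:
  motion:
    - [1, 0, 0, -0.2, 0]
    - [1, 0, 0, -0.4, 0]
    - [1, 0, 0, -0.6, 0]
    - [1, 0, 0, -0.8, 0]
    - [1, 0, 0, -0.8, 0]

```text
time_s: 3.17
position: [0.4456, -0.2772, 0.048]
eef_rot: [-180.0, -0.0, 102.0]
ft_force: [-0.2, 0.1, -0.2]
finger_gap: 0.0852
finger_force: 0.0
```

Call:
move_arm:
  motion:
    - [1, 0, 0, -0.2, 0]
    - [1, 0, 0, -0.4, 0]
    - [1, 0, 0, -0.6, 0]
    - [1, 0, 0, -0.6, 0]

```text
time_s: 3.5
position: [0.4457, -0.2773, 0.042]
eef_rot: [-180.0, 0.0, 102.0]
ft_force: [-0.8, -0.6, 1.9]
finger_gap: 0.0855
finger_force: 1.0
```

Call:
move_arm:
  motion:
    - [1, 0, 0, -0.2, 0]
    - [1, 0, 0, -0.3, 0]
    - [1, 0, 0, -0.3, 0]

```text
time_s: 3.75
position: [0.4458, -0.2773, 0.0392]
eef_rot: [180.0, 0.0, 102.0]
ft_force: [-0.6, -1.2, 2.5]
finger_gap: 0.0854
finger_force: 1.2
```

Call:
move_arm:
  motion:
    - [1, 0, 0, -0.2, 0]
    - [1, 0, 0, -0.4, 0]
    - [1, 0, 0, -0.4, 0]

```text
time_s: 4.0
position: [0.446, -0.2774, 0.0356]
eef_rot: [180.0, 0.0, 102.0]
ft_force: [-3.4, 1.1, 11.4]
finger_gap: 0.0856
finger_force: 5.9
```

It's at the stop. I release by going up and forward, away from the cover.

Call:
move_arm:
  motion:
    - [1, -0.5, -0.1, 2, 0]
    - [1, -3.5, -0.7, 4.5, 0]
    - [1, -6.5, -1.4, 7, 0]
    - [1, -8, -1.7, 10, 0]
    - [1, -8, -1.7, 12, 0]

```text
time_s: 4.42
position: [0.3636, -0.2947, 0.1572]
eef_rot: [180.0, 0.0, 101.9]
ft_force: [0.8, 0.2, 0.6]
finger_gap: 0.0858
finger_force: 0.0
```

Call:
move_arm:
  motion:
    - [1, -2, 3, 3, 0]
    - [1, -2, 3, 3, 0]
    - [1, -2, 3, 3, 0]
    - [1, -2, 3, 3, 0]
    - [1, -2, 3, 3, 0]

```text
time_s: 4.83
position: [0.3457, -0.2644, 0.1842]
eef_rot: [-179.9, -0.1, 102.0]
ft_force: [0.5, 0.3, 0.4]
finger_gap: 0.0854
finger_force: 0.0
```

```bash
python3 - <<'E'
from h import *
a=capture("wrist");b=capture("scene")[150:246,170:298];t=capture("top")[140:260,170:330]
cv2.imwrite("pics/w2.png",np.hstack([cv2.resize(a,(400,300)),cv2.resize(b,(400,300))]))
print(monitor.sense()["position"])
cv2.imwrite("pics/w2raw.png",a)
E
```

```text
[ 0.34568713 -0.26436245  0.1842595 ]
```

View pics/w2.png

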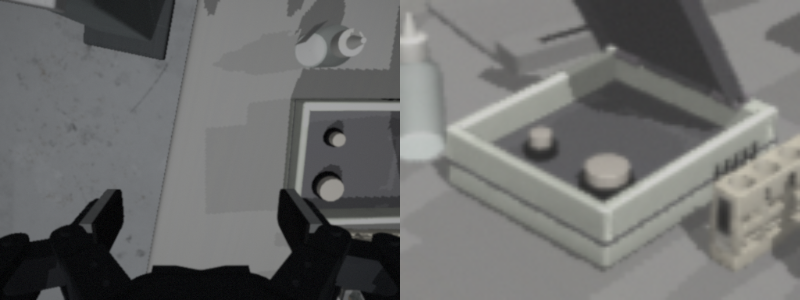

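The cover is open. The larger key is on the right, at (330,186) in the wrist half, and the small key is on the left at (337,138). I check their positions from the wrist ray.

```bash
python3 - <<'E'
from h import *
from scipy.spatial.transform import Rotation as Ro
s=monitor.sense();c=calibration("wrist")
R=Ro.from_euler("xyz",s["eef_rot"],degrees=True).as_matrix();M=np.array(c["mount"])
p=cv2.undistortPoints(np.array([[331,184],[339,138]],float).reshape(-1,1,2)*1.28,np.array(c["mtx"]),np.array(c["dist_coeffs"])).reshape(-1,2)
D=np.c_[p,np.ones(2)]@(R@M[:3,:3]).T;C=R@M[:3,3]+s["position"]
print(C+D*((.043-C[2])/D[:,2])[:,None])
E
```

```text
[[ 0.5107893  -0.28964469  0.043     ]
 [ 0.50025127 -0.23389078  0.043     ]]
```

Call:
move_arm:
  motion:
    - [1, 2, -4.1, -2, 0]
    - [1, 5, -4.1, -4, 0]
    - [1, 8, -4.1, -7, 0]
    - [1, 10, -4.1, -10, 0]
    - [1, 11.6, -4.1, -12, 0]

```text
time_s: 5.4
position: [0.4623, -0.3046, 0.0612]
eef_rot: [-179.9, -0.2, 102.0]
ft_force: [-0.1, 0.4, 0.5]
finger_gap: 0.0854
finger_force: 0.0
```

Call:
move_arm:
  motion:
    - [1, 0, 0, -0.8, 0]
    - [1, 0, 0, -1.6, 0]
    - [1, 0, 0, -2.0, 0]
    - [1, 0, 0, -2.4, 0]
    - [1, 0, 0, -2.4, 0]

```text
time_s: 5.82
position: [0.4612, -0.3055, 0.0414]
eef_rot: [180.0, 0.0, 102.0]
ft_force: [0.0, 0.1, 0.1]
finger_gap: 0.0851
finger_force: 0.0
```

```bash
python3 - <<'E'
from h import *
print(monitor.sense()["position"])
a=capture("wrist");b=capture("scene")[150:246,170:298]
cv2.imwrite("pics/w3.png",np.hstack([cv2.resize(a,(400,300)),cv2.resize(b,(400,300))]))
E
```

```text
[ 0.46123929 -0.30551773  0.04143892]
```

View pics/w3.png

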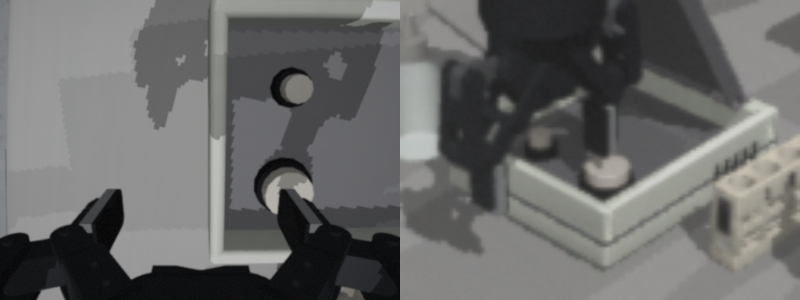

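The fingertip is right above the large key and the rest is clear. Press.

Call:
move_arm:
  motion:
    - [1, 0, 0, -0.4, 0]
    - [1, 0, 0, -0.8, 0]
    - [1, 0, 0, -1.0, 0]
    - [1, 0, 0, -1.2, 0]
    - [1, 0, 0, -1.2, 0]

```text
time_s: 6.33
position: [0.4616, -0.3052, 0.029]
eef_rot: [-180.0, -0.0, 102.0]
ft_force: [-1.2, 0.9, 2.0]
finger_gap: 0.0855
finger_force: 0.9
```

Call:
move_arm:
  motion:
    - [1, 0, 0, -0.2, 0]
    - [1, 0, 0, -0.4, 0]
    - [1, 0, 0, -0.4, 0]

```text
time_s: 6.58
position: [0.4618, -0.3053, 0.0252]
eef_rot: [180.0, 0.0, 102.0]
ft_force: [-0.9, 0.4, 3.5]
finger_gap: 0.0853
finger_force: 2.0
```

Call:
move_arm:
  motion:
    - [1, 0, 0, -0.15, 0]
    - [1, 0, 0, -0.3, 0]
    - [1, 0, 0, -0.4, 0]
    - [1, 0, 0, -0.4, 0]

```text
time_s: 6.92
position: [0.4621, -0.3055, 0.0233]
eef_rot: [179.9, 0.1, 102.1]
ft_force: [-12.3, 6.8, 28.1]
finger_gap: 0.0856
finger_force: 14.3
```

The key is fully down: 28 N against its stop. I retreat, rise, shut the hand and go over the open cover.

Call:
move_arm:
  motion:
    - [1, 0, 0, 2, 0]
    - [1, -1, -0.2, 5, 0]
    - [1, -4, -0.8, 8, 0]
    - [1, -7, -1.4, 11, 0]
    - [1, -7, -1.4, 15, 0]

```text
time_s: 7.33
position: [0.3876, -0.3188, 0.1702]
eef_rot: [-179.8, -0.2, 101.9]
ft_force: [-0.6, -1.2, -0.7]
finger_gap: 0.0855
finger_force: 0.0
```

Call:
move_arm:
  motion:
    - [-1, 0, 0, 4, 0]
    - [-1, 0, 1, 8, 0]
    - [-1, 0, 3, 9, 0]
    - [-1, 2, 5, 9, 0]
    - [-1, 4, 6, 9, 0]

```text
time_s: 7.75
position: [0.432, -0.258, 0.2626]
eef_rot: [179.9, 0.1, 102.0]
ft_force: [0.6, -0.9, 0.4]
finger_gap: 0.0254
finger_force: 0.0
```

Call:
move_arm:
  motion:
    - [-1, 4, 0, 0, 0]
    - [-1, 8, 0.4, 0, 0]
    - [-1, 12, 0.6, 0, 0]
    - [-1, 14, 0.6, 0, 0]
    - [-1, 14, 0.6, 0, 0]

```text
time_s: 8.17
position: [0.5744, -0.2523, 0.2594]
eef_rot: [-179.9, -0.1, 102.2]
ft_force: [-0.4, 0.2, -0.1]
finger_gap: -0.0003
finger_force: 0.0
```

Call:
move_arm:
  motion:
    - [-1, 0, 0, -3, 0]
    - [-1, 0, 0, -6, 0]
    - [-1, 0, 0, -8, 0]
    - [-1, 0, 0, -9, 0]
    - [-1, 0, 0, -10, 0]

```text
time_s: 8.58
position: [0.5713, -0.2533, 0.1606]
eef_rot: [-180.0, -0.0, 102.0]
ft_force: [0.7, 0.2, 0.9]
finger_gap: -0.0001
finger_force: 0.0
```

```bash
python3 - <<'E'
from h import *
a=capture("wrist");b=capture("scene")[130:250,160:320]
cv2.imwrite("pics/w4.png",np.hstack([cv2.resize(a,(400,300)),cv2.resize(b,(400,300))]))
E
```

```text
(no output)
```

View pics/w4.png

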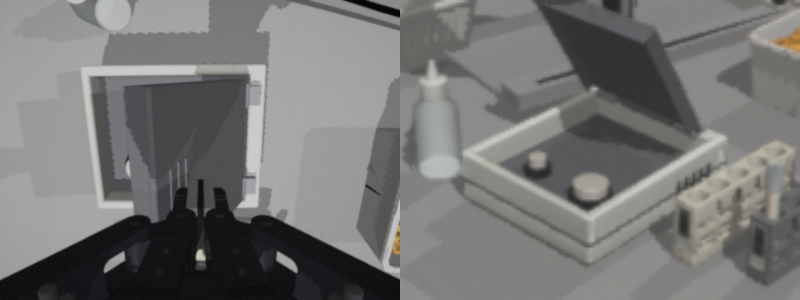

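The wrist view shows the shut fingertips at (200,185), just behind the top face of the open cover near the ribs. I sweep it down along its arc.

Call:
move_arm:
  motion:
    - [-1, -1.1, -0.2, -0.6, 0]
    - [-1, -2.1, -0.4, -1.4, 0]
    - [-1, -3.0, -0.6, -2.3, 0]
    - [-1, -3.8, -0.8, -3.4, 0]
    - [-1, -4.5, -0.9, -4.5, 0]

```text
time_s: 9.1
position: [0.5271, -0.2631, 0.1183]
eef_rot: [179.8, 0.2, 102.0]
ft_force: [1.1, -1.2, 3.5]
finger_gap: 0.0
finger_force: 1.5
```

Call:
move_arm:
  motion:
    - [-1, -0.7, -0.15, -1.2, 0]
    - [-1, -1.3, -0.3, -2.4, 0]
    - [-1, -1.8, -0.4, -3.4, 0]
    - [-1, -2.2, -0.45, -4.3, 0]
    - [-1, -2.4, -0.5, -4.8, 0]

```text
time_s: 9.52
position: [0.5027, -0.2675, 0.0682]
eef_rot: [180.0, 0.0, 102.0]
ft_force: [3.1, 0.2, 3.6]
finger_gap: 0.0
finger_force: 1.6
```

Call:
move_arm:
  motion:
    - [-1, -0.3, 0, -0.5, 0]
    - [-1, -0.4, 0, -1.0, 0]
    - [-1, -0.4, 0, -1.4, 0]
    - [-1, -0.4, 0, -1.7, 0]
    - [-1, -0.4, 0, -1.7, 0]

```text
time_s: 9.93
position: [0.4987, -0.2673, 0.0509]
eef_rot: [-180.0, 0.0, 102.0]
ft_force: [-0.1, -0.1, 3.0]
finger_gap: 0.0001
finger_force: 1.2
```

Call:
move_arm:
  motion:
    - [-1, 0, 0, -0.2, 0]
    - [-1, 0, 0, -0.35, 0]
    - [-1, 0, 0, -0.35, 0]

```text
time_s: 10.18
position: [0.4991, -0.2675, 0.0491]
eef_rot: [180.0, 0.0, 102.0]
ft_force: [-4.9, 2.9, 19.5]
finger_gap: 0.0002
finger_force: 10.1
```

At the stop (19 N). I release and check that it stays shut.

Call:
move_arm:
  motion:
    - [-1, 0, 0, 1, 0]
    - [-1, 0, 0, 2, 0]
    - [-1, -1, 0, 4, 0]
    - [-1, -3, 0, 7, 0]
    - [-1, -6, 0, 10, 0]

```text
time_s: 10.6
position: [0.4389, -0.2667, 0.1478]
eef_rot: [-179.9, -0.1, 102.1]
ft_force: [-0.6, -0.9, 1.0]
finger_gap: 0.0002
finger_force: 0.0
```

Call:
move_arm:
  motion:
    - [-1, -3, 2, 3, 0]
    - [-1, -6, 4, 6, 0]
    - [-1, -9, 6, 8, 0]
    - [-1, -9, 8, 8, 0]
    - [-1, -9, 8, 8, 0]

```text
time_s: 11.02
position: [0.3479, -0.185, 0.2294]
eef_rot: [179.9, 0.1, 102.0]
ft_force: [1.1, -0.8, -0.4]
finger_gap: -0.0001
finger_force: 0.0
```

Call:
move_arm:
  motion:
    - [-1, 0, 0, 0, 0]
    - [-1, 0, 0, 0, 0]
    - [-1, 0, 0, 0, 0]
    - [-1, 0, 0, 0, 0]
    - [-1, 0, 0, 0, 0]

```text
time_s: 11.43
position: [0.3493, -0.1876, 0.2267]
eef_rot: [-179.9, -0.1, 102.0]
ft_force: [-0.1, 0.1, 0.5]
finger_gap: -0.0003
finger_force: 0.0
```

```bash
python3 - <<'E'
from h import *
t=capture("top")[120:270,150:350];b=capture("scene")[130:250,160:320]
cv2.imwrite("pics/w5.png",np.hstack([cv2.resize(t,(400,300)),cv2.resize(b,(400,300))]))
s=monitor.sense();print(s["ft_force"],s["position"])
E
```

```text
[0.35933942 0.27429827 0.53713194] [ 0.34924455 -0.18745393  0.22686065]
```

View pics/w5.png

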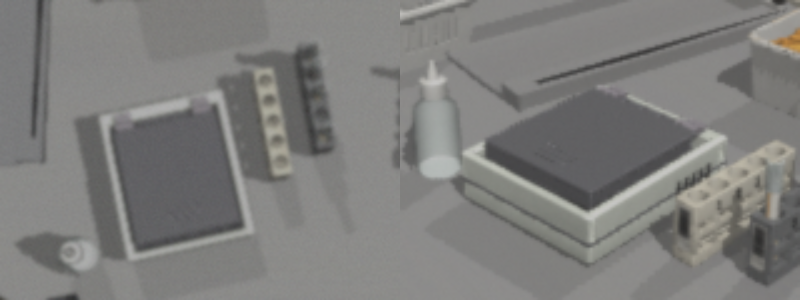

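The cover is shut and level, the bottle and racks have not moved, and the arm is clear. Handing in.

```bash
python3 -c "
from rig import manip
print(manip.hand_in())"
```

```text
the job is handed in; nothing more can be done
None
```

The job is done and handed in: the cover was popped open, the larger key pressed fully down, and the cover pressed shut and latched, with the smaller key, bottle and racks untouched, in about 11.5 s.

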